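# Emergency-stop check on the dish conveyor

### The arm

A 6-joint arm with a two-finger parallel gripper is mounted at the origin on a cart in front of the work surface, level with it; the furniture and walls round the work are solid. World frame = base frame: x ahead of the robot, y to its left, z up, the work surface at z = 0. Lengths are in m, angles in rad, forces in N, time in s.
With the tool pointing down it reaches from about 0.225 to 0.875 m from the base axis. Payload 3.4 kg.
Tool frame: the origin (TCP) lies on the mounting face of the last link; the fingertips stand 173 mm ahead of it and the grasp point (between the pads) lies r.grip_point_offset ahead of it (r.grip_point_offset is the distance from the TCP to the grasp point, in m); z points along the fingers, y is the line along which they close (so a half turn about z gives the same grasp; the last joint's range is limited). The gripper opens to 85 mm and grips with 20 to 120 N. Pads are 22 mm wide; open, the fingers measure 114 mm over their backs; the gripper's body (76 mm by 85 mm) begins 54 mm behind the grasp point. The pads swing forward as they close: fully open they stand 13 mm farther back than shut.
Start: joints at [-1.431, 0.276, 1.505, -0, 1.361, -0.121], TCP at [0.148, -0.556, 0.405] pointing down, gripper open.
Joint ranges: [-2.89, 2.89], [-0.75, 2.08], [0.22, 2.7], [-1.18, 4.32], [0.11, 2.71], [-2.7, 2.7]. Speed limits (rad/s): [2.57, 2.57, 3.14, 3.14, 3.14, 3.14].

### API

Orientations are given as [roll, pitch, yaw] about the fixed x, y, z axes, in that order (R = Rz(yaw) Ry(pitch) Rx(roll)).
In Python, from plant import telemetry, vision, r gives the robot as it stands.
- The arm moves only by the tool arm_command, never from a script. Its argument "plan" is a list of rows, each an object with "offset": the shift along the tool's x, y, z in cm, a list of three; "turn": the turn about the tool's z in rad; "grip": the opening, from 0 (shut) to 1 (fully open). In form: [{"offset": [dx, dy, dz], "turn": turn, "grip": grip}, ...]. A call has 1 to 20 rows; each row shifts and turns the commanded pose from where the row before left it, along the tool's axes as they then stand; what a row does not reach is not made up. A row lasts 1/10 s, in which the tool goes at most 50 mm and 8.59 degrees, less where a joint would pass 70% of its speed; a pose out of reach is approached as far as the arm can. A call is refused whole if a number of a shift passes 5 or a number of a turn 0.15, either way. A call with a gripper value outside its range is refused whole. The fingers move at their own pace and stop on an object; "newtons" is the grip in N (left out, the last holds). Time passes only in rows, so rows that do not move let the fingers close. It gives the time, the measured TCP pose, the force, the opening and the grip force at its end, in the units of the state.
- telemetry.state(): the state, without advancing time (a new reading comes with each control period).
- vision.camera(name): name is "scene" or "top" or "wrist"; returns a dict with "frame" (384x512x3 uint8, red, green, blue), "depth" (384x512 float32, m along the optical axis (not along the pixel's ray), 0 where there is no reading), "fx", "fy", "cx", "cy" (pixels), "dist_coeffs" ([k1, k2, p1, p2, k3] as OpenCV has them; the pictures are not rectified), "T" (4x4, takes a point from camera to world coordinates); the wrist camera has in their place "tool_from_camera" (4x4, takes a point from camera to tool coordinates, whose origin is the TCP and whose axes are the flange's). Camera axes: x right, y down, z forward; pixel columns grow to the right and rows downward; lengths in m; the calibration is good to about 2 mm. A picture is of the moment at which its call begins: read the wrist's pose just before it.
- r.hand_in(): hands the job in; it is judged then, once.
Trained networks look in the newest picture that a camera, given by its name, has taken for a name from the list of things; names that differ only in an ending like _2 or _b are one class to them, and where a whole thing is asked for, a point or a joint stands for the part that bears it (a point fixed in the world has none). Each returns a list of dicts, best first, with "p" (0 to 1); they miss things now and then, are a little off and sometimes report something else, mostly with a low value. They report only what shows in the picture. A call takes as long as a camera call.
- vision.spot_in(query, camera): "rect" ([centre column, centre row, width, height] in pixels, round what is visible of it).
- vision.trace(query, camera): "region" (384x512 bool, what is visible of it) and "rect" ([centre column, centre row, width, height] in pixels, round what is visible of it).
- vision.mark_of(query, camera): "position" ([column, row] in pixels: a listed point, or the origin of a listed thing).
The state is a dict: "time_s": time; "joint_positions": joint angles; "qd": joint speeds; "tau": joint torques, N m; "ee_pos": TCP position; "eef_rot": TCP orientation; "contact_force": force on the tool from outside, world axes, zero at the start; "wrist_torque": the same for the moment, N m; "finger_gap": opening from 0.0 (shut) to 1.0 (fully open); "grasp_force": force on a finger pad.
Only numpy, scipy, OpenCV 4.12 (cv2) and the standard library are available. Lean on these libraries where they do the work, as an engineer would, in place of code of your own. Each camera call takes 0.05 s, during which the arm holds its last target. There are 200 camera calls.

### The job

Do the daily emergency-stop check on the small dish conveyor. Press the red mushroom button in until it latches and stays down by itself, then push one of its three lobes round clockwise (seen from above) until the button springs back up, and only then press the blue reset button fully in and let it go. Push only, never grip the red button, and leave the dishes, the timer and the specimen cup where they are.

Things in the scene. Friction and masses are not known exactly. Their poses are not given: they have to be found in the camera images.
- conveyor: bench conveyor, fixed: black belt between aluminium side rails, 142 (x) by 326 (y) mm, belt top 76 mm and steel guide rails up to 99 mm above the bench. Origin under its centre on the bench; y runs along the belt. The two button boxes are bolted to the rail on its -x side (towards the robot), in either order
- stop_box: yellow-topped grey box, 76 x 76 mm, top face 62 mm above the bench, fixed, that carries the red stop button in the middle of its top. Origin under its centre on the bench; axes parallel to the conveyor's
- stop_top (a point): top of the red mushroom head, on its axis: 99 mm above the bench when out, about 91 mm when latched. Clover-shaped, 64 mm across: three lobes at 120 degrees round a hub of 15.5 mm radius; the domed middle stands 3 mm proud of the lobes. The lobes' sides reach from 7 to 19 mm below this point; below them is free down to the box's steel collar (20 mm radius, top 66 mm above the bench)
- stop_plunger (a joint): how far the red button is pressed in, m: 0 out, latches once pressed past about 0.0085 and then rests at about 0.008, bottoms hard at 0.0125. A spring pushes it out, 4.5 N at rest and about 8 N at the bottom
- stop_twist (a joint): turn of the red head, rad: 0 at rest, grows clockwise seen from above, stop at 1.0. A light spring turns it back; a fingertip at a lobe needs about 2 to 5 N. When latched in, turning it by about 0.5 to 0.6 frees the latch: the head springs up and, once let go, turns back to 0
- lobe_front: the lobe that points to the box's -x side (towards the robot) when the head is at rest; upright round side 12 mm radius, 12 mm high. Origin at the lobe's centre, half-way up its side, 20 mm from the head's axis; moves with the head. Clockwise takes it towards the box's +y
- lobe_left: the same, the lobe that points 60 degrees to the left (+y) of the box's +x at rest
- lobe_right: the same, the lobe that points 60 degrees to the right (-y) of the box's +x at rest
- reset_box: all-grey box like the stop box, 76 x 76 mm, top face 62 mm above the bench, fixed, with the blue reset button in the middle of its top. Origin under its centre on the bench
- reset_top (a point): centre of the top of the blue reset button, 27 mm across, 78 mm above the bench when out, 8 mm above the round metal bezel (38 mm across) about it
- reset_button (a joint): how far the blue button is pressed in, m: 0 out, 0.006 fully in; springs back, 2 to 4.5 N
- dish_1: loose flat culture dish on the belt, 93 mm across, 17 mm high, origin under its centre
- dish_2: loose flat culture dish on the belt, 93 mm across, 17 mm high, origin under its centre
- timer: loose white timer lying on the bench left of the boxes, 66 x 66 x 18 mm, origin under its centre
- specimen_cup: loose white cup with red lid standing right of the boxes, 58 mm across, 70 mm high, origin under its centre

How it is judged:
By the outcome, as a careful person would: the job done as asked, in the order asked, and still so for the second after the job is handed in, with the robot touching nothing.
It also fails if it takes over 43 s, if anything falls off the work surface, if the arm or the gripper's body presses on something with over 40 N, if the wrist force passes 120 N, or if a joint passes its speed limit or range.

## Working session

There is one attempt and no reset: what is moved stays moved. The work goes in short steps, Python scripts to look and compute and a tool call to move; the robot and the scene stay as the last step left them, time stands still between calls to the robot, and variables do not carry over. Pictures are saved under pics/ and viewed, at most 10 in all, crops included, and the job is handed in when it is done.

Besides the shell and the picture viewer there is one more tool, called after "Emit:" in YAML: its name, and indented under it one key for each argument. arm_command: Moves the arm, as the interface text tells. Its arguments: {"type":"object","properties":{"plan":{"type":"array"},"newtons":{"type":"number"}},"required":["plan"]}

```bash
mkdir -p pics
cat > h.py <<'E'
import numpy as np, cv2
from plant import telemetry, vision, r
from scipy.spatial.transform import Rotation as Ro
def grab(n):
    s=telemetry.state(); c=vision.camera(n)
    if 'T' not in c:
        W=np.eye(4); e=np.array(s['eef_rot'],float)
        W[:3,:3]=Ro.from_euler('xyz',e).as_matrix(); W[:3,3]=s['ee_pos']; c['T']=W@np.array(c['tool_from_camera'])
    return c
def ray(c,px):
    K=np.array([[c['fx'],0,c['cx']],[0,c['fy'],c['cy']],[0,0,1]])
    u=cv2.undistortPoints(np.array([[px]],float),K,np.array(c['dist_coeffs'],float))[0,0]
    T=np.array(c['T']); return T[:3,3],T[:3,:3]@np.array([u[0],u[1],1])
def atz(c,px,z):
    o,d=ray(c,px); return o+d*(z-o[2])/d[2]
def save(c,n): cv2.imwrite('pics/'+n,cv2.cvtColor(c['frame'],cv2.COLOR_RGB2BGR))
H=dict(stop_top=.099,reset_top=.078,stop_box=0,reset_box=0,lobe_front=.086,lobe_left=.086,lobe_right=.086,conveyor=0,dish_1=.076,timer=0,specimen_cup=0)
def marks(c,n,names):
    for q in names:
        for m in vision.mark_of(q,n)[:2]:
            print(n,q,round(m['p'],2),np.round(m['position']),np.round(atz(c,m['position'],H[q]),4))
E
python3 - <<'E'
from h import *
s=telemetry.state(); print(s['ee_pos'],s['eef_rot'],r.grip_point_offset,s['contact_force'])
for n in ('top','scene'):
    c=grab(n); save(c,n+'0.png'); marks(c,n,H)
E
```

```text
[ 0.14823646 -0.5553342   0.40383302] [-3.13973620e+00 -2.36085016e-04  2.60795342e-01] 0.1547 [ 1.00635731 -0.03659412 -0.82352952]
top stop_top 0.6 [290. 213.] [ 0.5176 -0.0082  0.099 ]
top stop_top 0.22 [288. 221.] [ 0.5026 -0.0034  0.099 ]
top reset_top 0.63 [231. 211.] [0.5354 0.1113 0.078 ]
top stop_box 0.94 [286. 219.] [ 0.521  -0.0083  0.    ]
top reset_box 0.73 [233. 220.] [0.5293 0.1131 0.    ]
top conveyor 0.87 [264. 168.] [0.6466 0.0326 0.    ]
top dish_1 0.95 [226. 160.] [0.6492 0.1151 0.076 ]
top timer 0.66 [180. 225.] [0.5289 0.234  0.    ]
top specimen_cup 0.9 [354. 217.] [ 0.5123 -0.1635  0.    ]
scene stop_top 0.7 [298. 194.] [ 0.4944 -0.0008  0.099 ]
scene stop_top 0.57 [294. 186.] [ 0.5174 -0.0114  0.099 ]
scene reset_top 0.65 [245. 214.] [0.5313 0.109  0.078 ]
scene reset_top 0.56 [245. 238.] [0.4775 0.1495 0.078 ]
scene stop_box 0.72 [293. 220.] [ 0.513 -0.012  0.   ]
scene reset_box 0.76 [247. 238.] [0.5332 0.1033 0.    ]
scene reset_box 0.51 [340. 196.] [ 0.5051 -0.16    0.    ]
scene lobe_front 0.53 [201. 273.] [0.4514 0.2627 0.086 ]
scene lobe_left 0.47 [282. 190.] [0.5339 0.0074 0.086 ]
scene conveyor 0.87 [249. 199.] [0.6314 0.0233 0.    ]
scene dish_1 0.9 [274. 165.] [ 0.6227 -0.0448  0.076 ]
scene dish_1 0.59 [213. 187.] [0.644  0.1129 0.076 ]
scene timer 0.97 [201. 272.] [0.5169 0.2328 0.    ]
scene specimen_cup 0.69 [342. 196.] [ 0.5012 -0.1637  0.    ]
```

```bash
python3 - <<'E'
from h import *
c=grab('wrist'); print(np.round(c['tool_from_camera'],3),c['fx'])
E
python3 -c "
import cv2;a=cv2.imread('pics/top0.png')[120:280,140:400];b=cv2.imread('pics/scene0.png')[120:320,150:390]
cv2.imwrite('pics/a.png',cv2.vconcat([cv2.resize(a,(480,295)),cv2.resize(b,(480,300))]))"
```

```text
[[ 0.001 -0.965 -0.264  0.068]
 [ 1.     0.     0.001 -0.001]
 [-0.001 -0.264  0.965  0.03 ]
 [ 0.     0.     0.     1.   ]] 343.55235478890654
```

View pics/a.png

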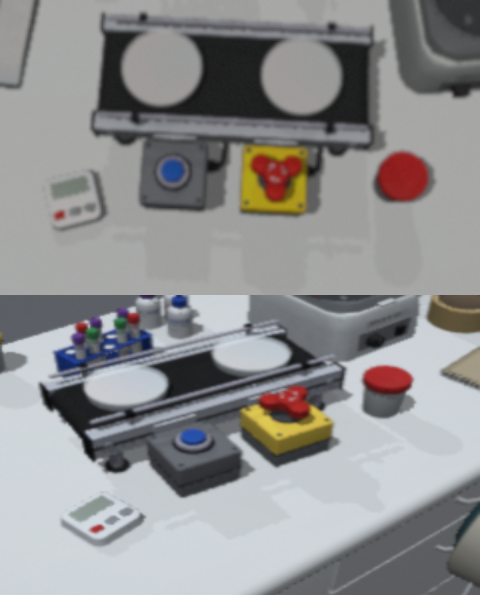

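Emit:
arm_command:
  plan:
    - {"offset":[2.82,-3.03,0],"turn":0,"grip":0}
    - {"offset":[2.82,-3.03,0],"turn":0,"grip":0}
    - {"offset":[2.82,-3.03,0],"turn":0,"grip":0}
    - {"offset":[2.82,-3.03,0],"turn":0,"grip":0}
    - {"offset":[2.82,-3.03,0],"turn":0,"grip":0}
    - {"offset":[2.82,-3.03,0],"turn":0,"grip":0}
    - {"offset":[2.82,-3.03,0],"turn":0,"grip":0}
    - {"offset":[2.82,-3.03,0],"turn":0,"grip":0}
    - {"offset":[2.82,-3.03,0],"turn":0,"grip":0}
    - {"offset":[2.82,-3.03,0],"turn":0,"grip":0}
    - {"offset":[2.82,-3.03,0],"turn":0,"grip":0}
    - {"offset":[2.82,-3.03,0],"turn":0,"grip":0}
    - {"offset":[2.82,-3.03,0],"turn":0,"grip":0}
    - {"offset":[2.82,-3.03,0],"turn":0,"grip":0}
    - {"offset":[2.82,-3.03,0],"turn":0,"grip":0}
    - {"offset":[2.82,-3.03,0],"turn":0,"grip":0}
    - {"offset":[0,0,0],"turn":0.13,"grip":0}
    - {"offset":[0,0,0],"turn":0.13,"grip":0}
    - {"offset":[0,0,0],"turn":0.12,"grip":0}
    - {"offset":[0,0,0],"turn":0,"grip":0}
  newtons: 40

```text
time_s: 3.25
ee_pos: [0.4592, 0.0294, 0.4047]
eef_rot: [3.141, -0.0, -0.118]
contact_force: [-0.1, 0.5, 1.3]
finger_gap: 0.001
grasp_force: 0.0
```

Run:
```python
from h import *
s=telemetry.state(); print(s['ee_pos'],s['eef_rot'],s['contact_force'],s['finger_gap'])
c=grab('wrist'); save(c,'w1.png'); marks(c,'wrist',['stop_top','reset_top','stop_box','reset_box','lobe_front','lobe_left','lobe_right'])
# colour+depth measure
D=c['depth']; hsv=cv2.cvtColor(c['frame'],cv2.COLOR_RGB2HSV)
for q in('stop_top','reset_top','stop_box'):
    m=vision.trace(q,'wrist')
    for t in m[:1]:
        v,u=np.nonzero(t['region']); P=[]
        for a,b in list(zip(u,v))[::7]:
            o,d=ray(c,(a,b)); 
            if D[b,a]>0: P.append(o+d*D[b,a])
        P=np.array(P); print(q,t['p'],np.round(t['rect']),np.round(np.median(P,0),4),np.round(np.percentile(P,[2,98],axis=0),4))
```

```text
[0.45920618 0.0294256  0.40469443] [ 3.14146505e+00 -4.50850822e-05 -1.18380137e-01] [-0.05878315  0.46240609  1.33360417] 0.0009811706833388158
wrist stop_top 0.88 [294. 107.] [ 0.5197 -0.0082  0.099 ]
wrist reset_top 0.57 [152. 106.] [0.5348 0.1079 0.078 ]
wrist reset_top 0.49 [426. 102.] [ 0.5112 -0.1218  0.078 ]
wrist stop_box 0.62 [283. 108.] [ 0.5179 -0.0077  0.    ]
wrist reset_box 0.68 [176. 101.] [0.5381 0.1041 0.    ]
wrist lobe_left 0.48 [424. 104.] [ 0.5104 -0.1159  0.086 ]
wrist lobe_right 0.21 [295. 110.] [ 0.5173 -0.0101  0.086 ]
stop_top 0.6 [295. 114.  69.  70.] [ 0.5213 -0.0074  0.0964] [[ 0.49   -0.0356  0.0662]
 [ 0.5391  0.0158  0.1004]]
reset_top 0.81 [156. 107.  34.  31.] [0.5345 0.1055 0.0779] [[0.5225 0.0949 0.0708]
 [0.5461 0.1177 0.0793]]
stop_box 0.93 [297. 105. 102.  97.] [ 0.5232 -0.0078  0.0634] [[ 0.4813 -0.0634  0.0145]
 [ 0.5584  0.0272  0.1   ]]
```

View pics/w1.png

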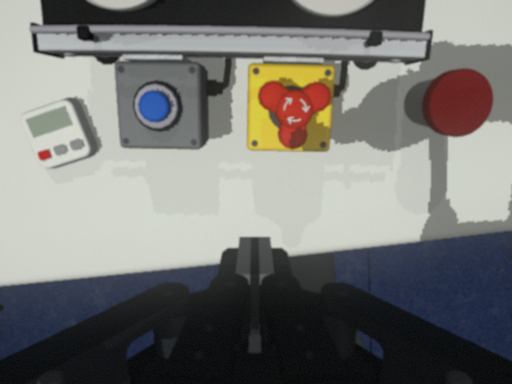

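Emit:
arm_command:
  plan:
    - {"offset":[2.1,1.0,2.4],"turn":0,"grip":0}
    - {"offset":[2.1,1.0,2.4],"turn":0,"grip":0}
    - {"offset":[2.1,1.0,2.4],"turn":0,"grip":0}
    - {"offset":[0.1,0,2.4],"turn":0,"grip":0}
    - {"offset":[0,0,2.0],"turn":0,"grip":0}
    - {"offset":[0,0,1.0],"turn":0,"grip":0}
    - {"offset":[0,0,0],"turn":0,"grip":0}
    - {"offset":[0,0,0],"turn":0,"grip":0}

```text
time_s: 4.6
ee_pos: [0.5195, -0.0082, 0.2793]
eef_rot: [3.141, -0.001, -0.119]
contact_force: [-0.5, -0.3, 0.2]
finger_gap: 0.003
grasp_force: 0.0
```

Run:
```python
from h import *
s=telemetry.state(); print(s['ee_pos'],s['eef_rot'],s['contact_force'],s['finger_gap'])
c=grab('wrist'); save(c,'w2.png'); marks(c,'wrist',['stop_top','reset_top','lobe_front'])
```

```text
[ 0.51949934 -0.00820668  0.27933981] [ 3.14145540e+00 -1.19897002e-03 -1.18933381e-01] [-0.46411219 -0.27017491  0.23388712] 0.0026520622725398706
wrist reset_top 0.92 [ 40. 234.] [0.5337 0.1077 0.078 ]
```

View pics/w2.png

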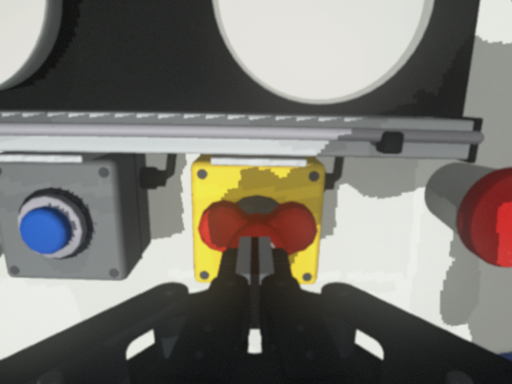

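Emit:
arm_command:
  plan:
    - {"offset":[0,0,0.5],"turn":0,"grip":0}
    - {"offset":[0,0,0.3],"turn":0,"grip":0}
    - {"offset":[0,0,0.3],"turn":0,"grip":0}
    - {"offset":[0,0,0.3],"turn":0,"grip":0}
    - {"offset":[0,0,0.2],"turn":0,"grip":0}
    - {"offset":[0,0,0],"turn":0,"grip":0}
    - {"offset":[0,0,0],"turn":0,"grip":0}

```text
time_s: 5.5
ee_pos: [0.5194, -0.0083, 0.2633]
eef_rot: [3.142, -0.001, -0.119]
contact_force: [-0.7, 0.7, 6.1]
finger_gap: -0.001
grasp_force: 3.1
```

Emit:
arm_command:
  plan:
    - {"offset":[0,0,0.2],"turn":0,"grip":0}
    - {"offset":[0,0,0.0],"turn":0,"grip":0}
    - {"offset":[0,0,0],"turn":0,"grip":0}

```text
time_s: 5.8
ee_pos: [0.5194, -0.0082, 0.2614]
eef_rot: [3.141, -0.001, -0.119]
contact_force: [-0.4, 0.4, 6.8]
finger_gap: 0.0
grasp_force: 3.4
```

Emit:
arm_command:
  plan:
    - {"offset":[0,0,0.1],"turn":0,"grip":0}
    - {"offset":[0,0,0.0],"turn":0,"grip":0}
    - {"offset":[0,0,-0.3],"turn":0,"grip":0}
    - {"offset":[0,0,-0.3],"turn":0,"grip":0}
    - {"offset":[0,0,-0.4],"turn":0,"grip":0}
    - {"offset":[0,0,0],"turn":0,"grip":0}
    - {"offset":[0,0,0],"turn":0,"grip":0}

```text
time_s: 6.5
ee_pos: [0.5191, -0.0082, 0.2695]
eef_rot: [3.141, 0.0, -0.119]
contact_force: [0.0, -0.0, 0.4]
finger_gap: 0.0
grasp_force: 0.0
```

Emit:
arm_command:
  plan:
    - {"offset":[0,0,-1.5],"turn":0,"grip":0}
    - {"offset":[-1.4,1.5,0],"turn":0,"grip":0}
    - {"offset":[-1.4,1.6,0],"turn":0,"grip":0}
    - {"offset":[0,0,0],"turn":0,"grip":0}
    - {"offset":[0,0,1.2],"turn":0,"grip":0}
    - {"offset":[0,0,0],"turn":0,"grip":0}
    - {"offset":[0,0,0],"turn":0,"grip":0}

```text
time_s: 7.2
ee_pos: [0.488, -0.0354, 0.2725]
eef_rot: [-3.141, 0.001, -0.119]
contact_force: [0.2, 0.2, -0.5]
finger_gap: 0.001
grasp_force: 0.0
```

Run:
```python
from h import *
s=telemetry.state(); print(s['ee_pos'],s['eef_rot'],s['contact_force'])
c=grab('wrist'); save(c,'w3.png'); H['stop_top']=.091; marks(c,'wrist',['stop_top','reset_top','lobe_left','lobe_right'])
D=c['depth']; t=vision.trace('stop_top','wrist')[0]; v,u=np.nonzero(t['region'])
P=np.array([ray(c,(a,b))[0]+ray(c,(a,b))[1]*D[b,a] for a,b in list(zip(u,v))[::9] if D[b,a]>0]); print(t['p'],np.percentile(P[:,2],[50,80,95,99]))
```

```text
[ 0.48804012 -0.03543973  0.2724579 ] [-3.14137102e+00  5.32303864e-04 -1.19106585e-01] [ 0.20556905  0.21648791 -0.51815249]
wrist stop_top 0.66 [190. 196.] [ 0.518  -0.0084  0.091 ]
0.6 [0.08805166 0.09040645 0.09169368 0.09223117]
```

View pics/w3.png

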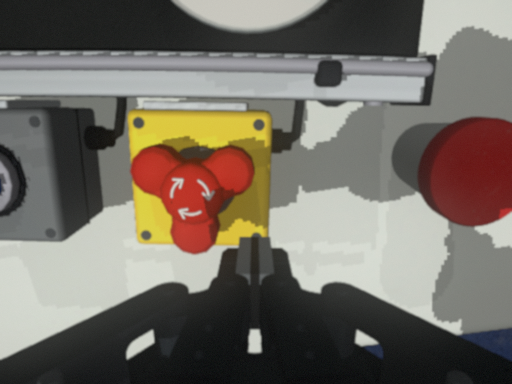

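Emit:
arm_command:
  plan:
    - {"offset":[0,0,1.2],"turn":0,"grip":0}
    - {"offset":[0,0,1.35],"turn":0,"grip":0}
    - {"offset":[0,0,0],"turn":0,"grip":0}
    - {"offset":[0,-0.3,0],"turn":0,"grip":0}
    - {"offset":[0,-0.3,0],"turn":0,"grip":0}
    - {"offset":[0,-0.3,0],"turn":0,"grip":0}
    - {"offset":[0,-0.2,0],"turn":0,"grip":0}
    - {"offset":[0,0,0],"turn":0,"grip":0}
    - {"offset":[0,0,0],"turn":0,"grip":0}

```text
time_s: 8.4
ee_pos: [0.4889, -0.0247, 0.2474]
eef_rot: [3.141, -0.0, -0.119]
contact_force: [-1.8, -1.2, 1.3]
finger_gap: 0.005
grasp_force: 0.7
```

Emit:
arm_command:
  plan:
    - {"offset":[0,-0.2,0],"turn":0,"grip":0}
    - {"offset":[0,-0.2,0],"turn":0,"grip":0}
    - {"offset":[0,-0.2,0],"turn":0,"grip":0}
    - {"offset":[0,-0.2,0],"turn":0,"grip":0}
    - {"offset":[0,0,0],"turn":0,"grip":0}
    - {"offset":[0,0,0],"turn":0,"grip":0}

```text
time_s: 9.0
ee_pos: [0.4899, -0.0168, 0.2473]
eef_rot: [3.141, 0.0, -0.119]
contact_force: [-3.8, -3.1, 4.2]
finger_gap: -0.001
grasp_force: 2.5
```

Run:
```python
from h import *
s=telemetry.state(); print(s['ee_pos'],s['contact_force'])
c=grab('wrist'); save(c,'w4.png')
```

```text
[ 0.4898732  -0.01681088  0.24728685] [-3.84973945 -3.08935285  4.20475262]
```

View pics/w4.png

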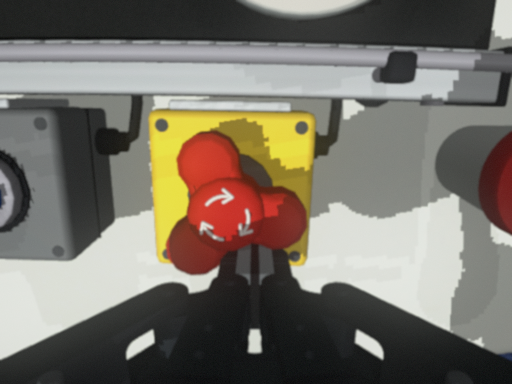

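Run:
```python
from h import *
c=grab('wrist'); D=c['depth']; marks(c,'wrist',['stop_top'])
for p in [(225,212),(215,205),(235,215),(208,155),(195,245),(285,217)]:
    o,d=ray(c,p); print(p,np.round(o+d*D[p[1],p[0]],4))
```

```text
wrist stop_top 0.58 [224. 219.] [ 0.518  -0.0083  0.099 ]
(225, 212) [ 0.5201 -0.0088  0.097 ]
(215, 205) [ 0.5235 -0.0057  0.098 ]
(235, 215) [ 0.5183 -0.0122  0.0962]
(208, 155) [ 0.5414 -0.0055  0.0949]
(195, 245) [0.5075 0.0049 0.0946]
(285, 217) [ 0.5148 -0.0306  0.0946]
```

Emit:
arm_command:
  plan:
    - {"offset":[0,0.3,0],"turn":0,"grip":0}
    - {"offset":[0,0.4,0],"turn":0,"grip":0}
    - {"offset":[-0.2,0.6,0],"turn":0,"grip":0}
    - {"offset":[-0.3,0.7,0],"turn":0,"grip":0}
    - {"offset":[0,0,-1.5],"turn":0,"grip":0}
    - {"offset":[0,0,-2.5],"turn":0,"grip":0}
    - {"offset":[0,0,-1.5],"turn":0,"grip":0}
    - {"offset":[0,0,0],"turn":0,"grip":0}
    - {"offset":[0,0,0],"turn":0,"grip":0}

```text
time_s: 10.05
ee_pos: [0.4824, -0.0362, 0.302]
eef_rot: [-3.141, -0.0, -0.12]
contact_force: [-0.3, 0.7, -0.3]
finger_gap: -0.006
grasp_force: 0.0
```

Run:
```python
from h import *
s=telemetry.state(); print(s['ee_pos'],s['contact_force'])
c=grab('wrist'); save(c,'w5.png'); D=c['depth']; marks(c,'wrist',['stop_top','reset_top'])
m=vision.mark_of('stop_top','wrist')[0]['position']; p=tuple(int(round(a)) for a in m); o,d=ray(c,p); print(o+d*D[p[1],p[0]])
t=vision.trace('reset_top','wrist')[0]; print(t['p'],t['rect'],atz(c,t['rect'][:2],.078))
```

```text
[ 0.4823655  -0.03623352  0.30195244] [-0.33456799  0.70047206 -0.25091538]
wrist stop_top 0.65 [194. 175.] [ 0.5178 -0.0086  0.099 ]
wrist reset_top 0.71 [  0. 165.] [0.5338 0.108  0.078 ]
[ 0.51812896 -0.00860465  0.09981359]
0.64 [17.8, 164.1, 31.9, 45.3] [0.53299528 0.09716771 0.078     ]
```

View pics/w5.png

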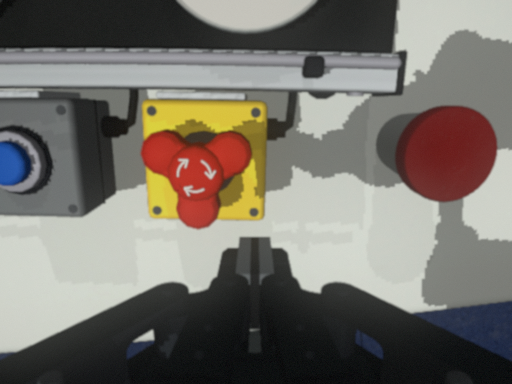

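Emit:
arm_command:
  plan:
    - {"offset":[0.9,-3.7,0],"turn":0,"grip":0}
    - {"offset":[0.9,-3.7,0],"turn":0,"grip":0}
    - {"offset":[0.8,-3.7,0],"turn":0,"grip":0}
    - {"offset":[0.8,-3.8,0],"turn":0,"grip":0}
    - {"offset":[0,0,1.5],"turn":0,"grip":0}
    - {"offset":[0,0,1.5],"turn":0,"grip":0}
    - {"offset":[0,0,1.0],"turn":0,"grip":0}
    - {"offset":[0,0,0.4],"turn":0,"grip":0}
    - {"offset":[0,0,0],"turn":0,"grip":0}
    - {"offset":[0,0,0],"turn":0,"grip":0}

```text
time_s: 11.3
ee_pos: [0.5343, 0.1075, 0.2585]
eef_rot: [-3.142, -0.001, -0.12]
contact_force: [0.2, 0.4, 1.1]
finger_gap: -0.0
grasp_force: 0.0
```

Run:
```python
from h import *
s=telemetry.state(); print(s['ee_pos'],s['contact_force'])
c=grab('wrist'); save(c,'w6.png')
```

```text
[0.53434079 0.10754777 0.2585312 ] [0.24326298 0.36502993 1.10786892]
```

View pics/w6.png

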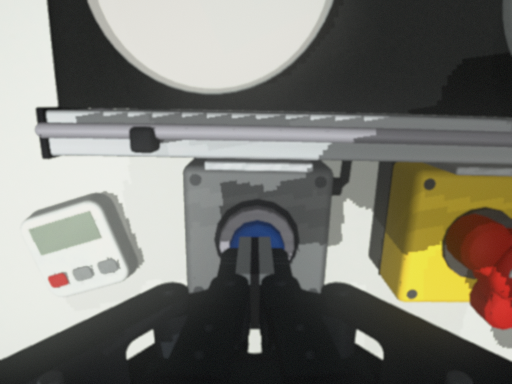

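Emit:
arm_command:
  plan:
    - {"offset":[0,0,0.6],"turn":0,"grip":0}
    - {"offset":[0,0,0.3],"turn":0,"grip":0}
    - {"offset":[0,0,0.2],"turn":0,"grip":0}
    - {"offset":[0,0,0.2],"turn":0,"grip":0}
    - {"offset":[0,0,0.1],"turn":0,"grip":0}
    - {"offset":[0,0,0],"turn":0,"grip":0}
    - {"offset":[0,0,0],"turn":0,"grip":0}

```text
time_s: 12.05
ee_pos: [0.5344, 0.1077, 0.2452]
eef_rot: [3.141, -0.002, -0.119]
contact_force: [-1.0, -0.9, 7.7]
finger_gap: 0.003
grasp_force: 4.0
```

Emit:
arm_command:
  plan:
    - {"offset":[0,0,0.05],"turn":0,"grip":0}
    - {"offset":[0,0,0.05],"turn":0,"grip":0}
    - {"offset":[0,0,0],"turn":0,"grip":0}

```text
time_s: 12.35
ee_pos: [0.5343, 0.1077, 0.2452]
eef_rot: [3.141, -0.002, -0.119]
contact_force: [-1.5, -1.0, 13.3]
finger_gap: -0.004
grasp_force: 6.9
```

Bottomed (force rises with no travel). Release and withdraw.

Emit:
arm_command:
  plan:
    - {"offset":[0,0,-0.4],"turn":0,"grip":0}
    - {"offset":[0,0,-0.6],"turn":0,"grip":0}
    - {"offset":[0,0,-1.5],"turn":0,"grip":0}
    - {"offset":[0,0,-3],"turn":0,"grip":0}
    - {"offset":[0,0,-3],"turn":0,"grip":0}
    - {"offset":[-2,0,-3],"turn":0,"grip":0}
    - {"offset":[-3,0,-2],"turn":0,"grip":0}
    - {"offset":[0,0,0],"turn":0,"grip":0}
    - {"offset":[0,0,0],"turn":0,"grip":0}

```text
time_s: 13.25
ee_pos: [0.4838, 0.1139, 0.3784]
eef_rot: [-3.141, -0.001, -0.119]
contact_force: [-0.1, 0.9, -0.8]
finger_gap: 0.002
grasp_force: 0.0
```

Run:
```python
from h import *
s=telemetry.state(); print(s['ee_pos'],s['contact_force'])
c=grab('wrist'); save(c,'w7.png'); D=c['depth']
for q in('stop_top','reset_top'):
    m=vision.mark_of(q,'wrist')
    if m: p=tuple(int(round(a)) for a in m[0]['position']); o,d=ray(c,p); print(q,p,o+d*D[p[1],p[0]])
```

```text
[0.48383852 0.11393043 0.37838782] [-0.08584784  0.8591532  -0.75867065]
stop_top (420, 134) [ 0.51627613 -0.00969261  0.09966802]
reset_top (256, 127) [0.53334136 0.10753684 0.07928394]
```

View pics/w7.png

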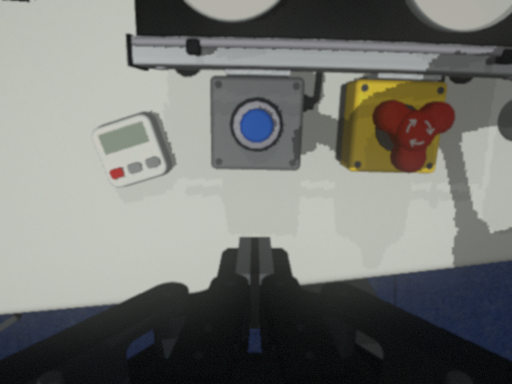

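Both buttons are out (red at (418,132), blue at (257,125)) and the loose things in view have not moved.

```bash
python3 -c "
from plant import r
print(r.hand_in())"
```

```text
the job is handed in; nothing more can be done
None
```

The emergency-stop check is done and handed in: the red button latched, sprang back up when its lobe was pushed clockwise, and the blue reset was then pressed to the bottom and let go, at about 13 s of the 43 s limit and without touching the dishes, timer or cup.

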